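Clamp a handheld scanner in its service nest

TASK

The handheld scanner lies in its service nest with the clamp standing open. With a finger, swing the blue clamp strap over the scanner until its slot is fully home on the stud, then push the red cam lever all the way down, so that the foot clamps the scanner on to its contacts. Nothing is picked up: leave the scanner seated in the nest and do not disturb the keys, torch, plug adapter and padlock lying near.

Things in the scene. Friction and masses are not known exactly. Their poses are not given: they have to be found in the camera images.
- nest: Service nest, fixed: aluminium base plate 168 (x) x 236 (y) mm, upper face 13 mm above the worktop, white rails, black contact block at its +y end. Origin: centre of its underside on the worktop; z up. The scanner lies in the middle, long side along y, its top 39 to 41 mm above the worktop. Steel pivot post at x = +66 mm, y = 0; stud at x = -66 mm, y = 0.
- clamp_strap (a joint): Turn of the blue strap about the upright pivot post, rad. 0 = closed: the strap points from the post to the nest's -x, across the scanner, slot home on the stud (end stop). Positive = opened counter-clockwise seen from above: its free end is on the nest's -y side; limit 1.6. Stays where it is left (friction 0.15 N m, about 1 N at the free end).
- strap_pivot (a point): Point on the pivot post's axis at half the strap's height (61 mm above the worktop). The strap is a level bar 14 mm high (54 to 68 mm above the worktop), 26 mm wide, reaching 150 mm from this axis; its slot, 132 mm from the axis, is open to the side that leads when closing. Bolt head on top up to 76 mm.
- strap_push (a point): Point on the strap's trailing side face (the one to push on to close it), 132 mm from the pivot axis, at half its height, 61 mm above the worktop. Moves with the strap.
- cam_lever (a joint): Turn of the cam lever on the strap, rad. 0 = up (74 degrees above level, leaning towards the pivot post); grows as it is pushed down towards the post; 1.15 = fully down (8 degrees above level, end stop). The cam lowers the foot 7 mm a radian; from about 0.7 the sprung foot meets the scanner and resists more. Self-locking: stays where it is left. Takes 3 to 7 N at the grip.
- lever_axle (a point): Axle of the cam lever, on the strap's centre line 66 mm from the pivot axis, 80 mm above the worktop; the axle is level and square to the strap.
- lever_end (a point): End of the lever's red grip, 90 mm from the axle. The grip is a bar 58 mm long (from 32 to 90 mm from the axle), 18 mm wide and 12 mm thick; it moves in the upright plane through the axle and the pivot axis.
- foot: Foot under the strap, below the lever's axle: a steel bridge 76 x 12 mm along the strap with a black rubber pad at each end, which bear on the scanner's edges either side of the keys. The lever lowers it. It presses with about 18 N when the lever is fully down.
- scanner: Handheld scanner, black, 180 x 82 x 28 mm, 0.3 to 0.6 kg, lying loose in the nest with about 2 mm of play each way; origin on its underside, x along its length, z up.
- scanner_middle (a point): Centre of the scanner's body, half-way up.
- nest_seat (a point): Point fixed in the nest where the centre of the scanner's body is when it is seated.
- keys: Bunch of keys with a green tag, 78 x 70 x 23 mm, loose bystander; origin at its underside.
- torch: Black torch standing on its end, 29 x 29 x 76 mm, loose bystander; origin at its underside.
- adapter: Small white plug adapter, 43 x 30 x 24 mm, loose bystander; origin at its underside.
- padlock: Brass padlock lying flat, 66 x 40 x 15 mm, loose bystander; origin at its underside.
- stud_top (a point): Top of the stud that the strap's slot closes on: shank 10 mm thick, flanged head 20 mm across, top 75 mm above the worktop.

How it is judged:
By the outcome, as a careful person would: the job done as asked, in the order asked, and still so for the second after the job is handed in, with the robot touching nothing.
It also fails if it takes over 45 s, if anything falls off the work surface, if the arm or the gripper's body presses on something with over 40 N, if the wrist force passes 120 N, or if a joint passes its speed limit or range.

ROBOT

A 6-joint arm with a two-finger parallel gripper is mounted at the origin on a cart in front of the work surface, level with it; the furniture and walls round the work are solid. World frame = base frame: x ahead of the robot, y to its left, z up, the work surface at z = 0. Lengths are in m, angles in rad, forces in N, time in s.
With the tool pointing down it reaches from about 0.35 to 0.85 m from the base axis. Payload 8.1 kg.
Tool frame: the origin (TCP) lies at the centre of the arm's flange, where the gripper is bolted on; the fingertips stand 186 mm ahead of it and the grasp point (between the pads) lies 167 mm ahead of it; z points along the fingers, y is the line along which they close (so a half turn about z gives the same grasp; the last joint's range is limited). The gripper opens to 93 mm and grips with 3 to 60 N. Pads are 15 mm wide; open, the fingers measure 128 mm over their backs; the gripper's body (75 mm by 188 mm) begins 65 mm behind the grasp point.
Start: joints at [1.156, 0.13, 1.488, -0, 1.523, -0.085], TCP at [0.194, 0.568, 0.405] pointing down, gripper open.
Joint ranges: [-2.96, 2.96], [-0.89, 2.26], [0.02, 2.5], [-1.34, 4.48], [0, 2.73], [-2.66, 2.66]. Speed limits (rad/s): [2.39, 2.39, 2.79, 3.14, 3.14, 3.14].

INTERFACE

Orientations are given as a rotation vector (axis times angle).
In Python, from plant import read_state, read_camera, camera_params, robot gives the robot as it stands.
- The arm moves only by the tool carry_out, never from a script. Its argument "targets" is a list of rows, each an object of numbers: "hand": the opening in per cent of the stroke, from 0 (shut) to 100 (fully open); "x", "y", "z": the shift along the tool's x, y, z in m; "ax", "ay", "az": the turn, a rotation vector about the tool's x, y, z in rad. In form: [{"hand": .., "x": .., "y": .., "z": .., "ax": .., "ay": .., "az": ..}, ...]. A call has 1 to 8 rows; each row is the pose to reach, as a shift and turn from the pose commanded when the call began, along the tool's axes at that moment; what a row does not reach only later rows make up. A row lasts 1/8 s, in which the tool goes at most 62.5 mm and 10.7 degrees, less where a joint would pass 70% of its speed; a pose out of reach is approached as far as the arm can. A call with a gripper value outside its range is refused whole. The fingers move at their own pace and stop on an object; "newtons" is the grip in N (left out, the last holds). Time passes only in rows, so rows that repeat a pose let the fingers close. It gives the time, the measured TCP pose, the force, the opening and the grip force at its end, in the units of the state.
- read_state(): the state, without advancing time (a new reading comes with each control period).
- read_camera(name): name is "side" or "top"; returns (picture, depth): 384x512x3 uint8, blue, green, red; 384x512 float32, m along the optical axis (not along the pixel's ray), 0 where there is no reading.
- camera_params(name): a dict with "fx", "fy", "cx", "cy" (pixels), "k1" (the pictures are not rectified: a ray, as slopes to the right and down, at radius r is drawn at 1 + k1 r^2 times it, then the intrinsics apply), "position" and "rotation" of the camera in the world. Camera axes: x right, y up, looking along -z (the intrinsics and any distortion apply to the point x, -y, -z); pixel columns grow to the right and rows downward; lengths in m; the calibration is good to about 2 mm. A picture is of the moment at which its call begins. camera_params takes no time and is no camera call.
- robot.close_job(): hands the job in; it is judged then, once.
The state is a dict: "t": time; "q": joint angles; "dq": joint speeds; "joint_torque": joint torques, N m; "tool_pos": TCP position; "orientation": TCP orientation; "force": force on the tool from outside, world axes, zero at the start; "wrist_torque": the same for the moment, N m; "opening": finger opening in m; "gripper_force": force on a finger pad.
Only numpy, scipy, OpenCV 4.12 (cv2) and the standard library are available. Lean on these libraries where they do the work, as an engineer would, in place of code of your own. Each camera call takes 0.05 s, during which the arm holds its last target. There are 200 camera calls.

## Working session

There is one attempt and no reset: what is moved stays moved. The work goes in short steps, Python scripts to look and compute and a tool call to move; the robot and the scene stay as the last step left them, time stands still between calls to the robot, and variables do not carry over. Pictures are saved under pics/ and viewed, at most 10 in all, crops included, and the job is handed in when it is done.

Besides the shell and the picture viewer there is one more tool, called after "Request:" as name(argument=value, ...) on one line, values as JSON. carry_out: Moves the arm, as the interface text tells. Its arguments: {"type":"object","properties":{"targets":{"type":"array","items":{"type":"object","properties":{"hand":{"type":"number"},"x":{"type":"number"},"y":{"type":"number"},"z":{"type":"number"},"ax":{"type":"number"},"ay":{"type":"number"},"az":{"type":"number"}}}},"newtons":{"type":"number"}},"required":["targets"]}

```bash
ls; mkdir -p pics; cat > h.py <<'E'
import numpy as np, cv2
from plant import read_state, read_camera, camera_params, robot
from scipy.spatial.transform import Rotation as R
def cloud(d,p):
    h,w=d.shape
    v,u=np.mgrid[0:h,0:w].astype(float)
    K=np.array([[p['fx'],0,p['cx']],[0,p['fy'],p['cy']],[0,0,1.]])
    s=cv2.undistortPoints(np.stack([u.ravel(),v.ravel()],1)[:,None],K,np.array([p['k1'],0,0,0,0.]))[:,0]
    z=d.ravel()
    c=np.stack([s[:,0]*z,-s[:,1]*z,-z],1)
    r=np.array(p['rotation']); r=r if r.shape==(3,3) else R.from_rotvec(r).as_matrix()
    W=c@r.T+np.array(p['position']); W[z==0]=np.nan
    return W.reshape(h,w,3)
E
python3 - <<'E'
from h import *
for n in('top','side'):
    im,d=read_camera(n);p=camera_params(n);print(p)
    np.savez(n+'0.npz',im=im,d=d); cv2.imwrite(f'pics/{n}0.png',im)
s=read_state();print(s['tool_pos'],s['orientation'],s['t'],s['opening'])
E
```

```text
pics
{'fx': 362.47263874244896, 'fy': 362.47263874244896, 'cx': 251.4697316043725, 'cy': 196.02545877864546, 'k1': -0.05102398907982259, 'position': array([ 0.52061575, -0.03695272,  0.97810187]), 'rotation': array([ 0.09012869, -0.08345259, -1.58101336])}
{'fx': 413.0496189116973, 'fy': 413.0496189116973, 'cx': 260.0445745914544, 'cy': 190.60098881305922, 'k1': -0.13364043783897753, 'position': array([0.51404914, 0.79036569, 0.47200325]), 'rotation': array([ 0.14031157, -1.70525373, -2.53169818])}
[0.19419173 0.56749276 0.4037826 ] [-5.15620807e-01 -3.09855587e+00  2.55100008e-03] 0.1 0.09330131166521377
```

View pics/top0.png

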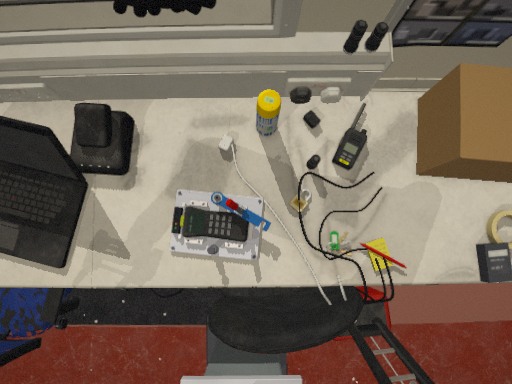

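View pics/side0.png

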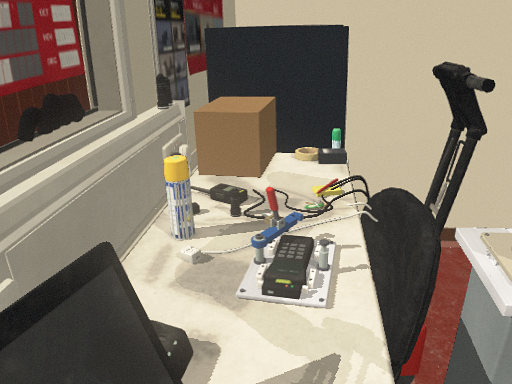

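Top view: the nest is at about (218,225), post at (217,199) and stud at (212,250). The blue strap runs from (217,199) to (268,226), with the red lever near (233,204). The adapter (227,143), torch (313,161), padlock (300,203) and keys (335,240) are clear of the sweep.

```bash
cat >> h.py <<'E'
def masks(im):
    hsv=cv2.cvtColor(im,cv2.COLOR_BGR2HSV);H,S,V=cv2.split(hsv)
    return (H>98)&(H<125)&(S>130)&(V>60), ((H<8)|(H>172))&(S>140)&(V>70)
def line(P):
    c=np.median(P,0);c=P.mean(0);u,s,v=np.linalg.svd(P-c);d=v[0];t=(P-c)@d;return c,d,t.min(),t.max()
E
python3 - <<'E'
from h import *
for n in('top','side'):
    f=np.load(n+'0.npz');im,d=f['im'],f['d'];W=cloud(d,camera_params(n))
    b,r=masks(im)
    X,Y,Z=np.moveaxis(W,2,0)
    box=(X>.3)&(X<.75)&(Y>-.2)&(Y<.3)
    k=b&box&(Z>.045)&(Z<.085); P=W[k]; t=P[abs(P[:,2]-.068)<.006]
    c,dd,a,e=line(t[:,:2]);print(n,'blue',len(P),len(t),c.round(4),dd.round(4),(c+a*dd).round(4),(c+e*dd).round(4),np.median(t[:,2]))
    k=r&box&(Z>.06)&(Z<.2);P=W[k];c,dd,a,e=line(P);print('red',len(P),c.round(4),dd.round(4),(c+a*dd).round(4),(c+e*dd).round(4))
    k=box&(abs(Z-.013)<.005);m=k.astype(np.uint8)*255
    m=cv2.morphologyEx(m,cv2.MORPH_OPEN,np.ones((2,2)))
    nn,l,st,ce=cv2.connectedComponentsWithStats(m);i=1+np.argmax(st[1:,4]);P=W[l==i][:,:2].astype(np.float32)
    print('plate',st[i],cv2.minAreaRect(P), 'table z',np.nanmedian(Z[(X>.35)&(X<.45)&(Y>-.4)&(Y<.4)]))
    k=box&(Z>.069)&(Z<.085)&~b&~r
    nn,l,st,ce=cv2.connectedComponentsWithStats(k.astype(np.uint8))
    for i in range(1,nn):
        if st[i,4]>5: print('hi',st[i],W[l==i].mean(0).round(4))
im=np.load('top0.npz')['im'][130:280,150:360];cv2.imwrite('pics/c.png',cv2.resize(im,None,fx=3.8,fy=3.8,interpolation=2))
E
```

```text
top blue 313 313 [ 0.575 -0.019] [-0.4697 -0.8828] [0.622  0.0693] [ 0.5455 -0.0744] 0.0672457320195714
red 81 [0.5941 0.012  0.1501] [-0.1994 -0.3394 -0.9193] [0.598  0.0186 0.1681] [5.873e-01 3.000e-04 1.184e-01]
plate [ 170  226   92   35 1407] ((0.4771065413951874, 0.05538254976272583), (0.08625679463148117, 0.252930611371994), 12.991812705993652) table z -0.0006376186594058142
hi [311 156   6   8  28] [ 0.713  -0.1949  0.073 ]
hi [212 193  11  10  55] [0.6178 0.0537 0.0732]
hi [241 210   5   5   9] [ 0.5823 -0.011   0.0823]
hi [235 212   6   5  10] [0.5761 0.0009 0.0814]
hi [207 246   8   8  52] [0.4889 0.0692 0.074 ]
side blue 44 43 [ 0.5772 -0.0138] [0.5066 0.8622] [ 0.5454 -0.0679] [0.6261 0.0693] 0.06808435764111348
red 162 [0.5944 0.0195 0.1417] [-0.1512 -0.2188 -0.964 ] [0.5982 0.0251 0.1662] [0.5897 0.0128 0.1119]
plate [ 237  242  100   66 1878] ((0.4990171194076538, 0.10106265544891357), (0.2985694110393524, 0.13736215233802795), 49.720008850097656) table z 0.0002715237133137094
hi [230 188  10   5  32] [ 0.7134 -0.1917  0.0724]
hi [271 219  15  10  94] [0.5841 0.0045 0.0771]
hi [270 228   5   3   6] [0.5955 0.0146 0.0694]
hi [253 233  18   9  77] [0.6159 0.0574 0.072 ]
hi [319 239  10   7  58] [0.4882 0.0737 0.074 ]
```

View pics/c.png

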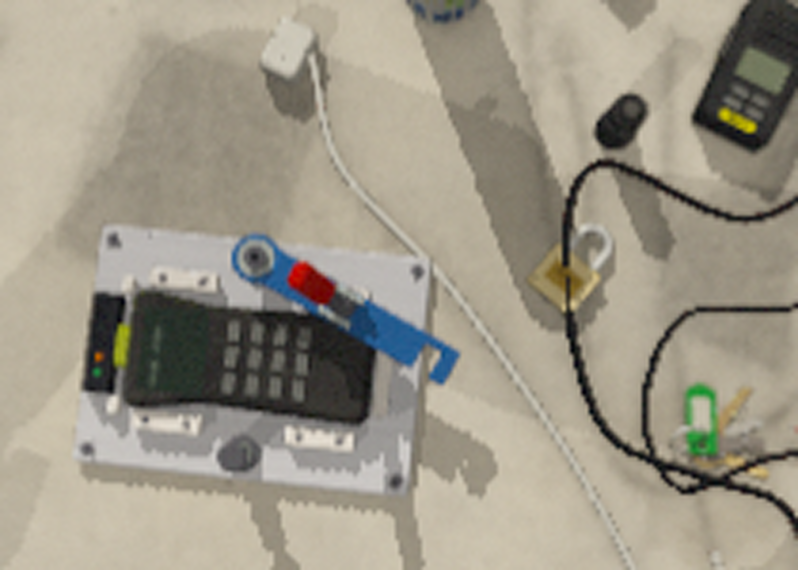

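The crop shows the strap from post (255,257) to free end (450,370), opened about 1.19 rad. The stud is at (240,455), and the path between is clear. Next I go above the trailing side with the fingers shut.

```bash
cat >> h.py <<'E'
PIV=np.array([.617,.0555]);STUD=np.array([.4885,.0715])
TH0=np.arctan2(*(STUD-PIV)[::-1])
def un(op):
    a=TH0+op;return np.array([np.cos(a),np.sin(a)]),np.array([-np.sin(a),np.cos(a)])
def rows(targets):  # list of (x,y,z,yaw of tool y); prints shifts from now
    s=read_state();M=R.from_rotvec(s['orientation']);p=np.array(s['tool_pos'])
    print('t',round(s['t'],2),'p',p.round(4),'F',np.array(s['force']).round(1),'q',np.array(s['q']).round(2))
    for x,y,z,w in targets:
        yv=np.array([np.cos(w),np.sin(w),0]);zv=np.array([0,0,-1.]);xv=np.cross(yv,zv)
        T=np.stack([xv,yv,zv],1)
        print(np.r_[M.inv().apply(np.array([x,y,z])-p),(M.inv()*R.from_matrix(T)).as_rotvec()].round(4).tolist())
def strap(op,off,z,rad=.13):  # finger pose beside the strap's trailing face
    u,n=un(op);q=PIV+rad*u+off*n;return (*q,z,np.arctan2(n[1],n[0]))
E
python3 -c "
from h import *
print(TH0, strap(1.19,.045,.4))
rows([strap(1.19,.045,.39),strap(1.19,.045,.234)])"
```

```text
3.0177165862094797 (np.float64(0.5935322903773131), np.float64(-0.08005171192229646), 0.4, np.float64(-0.5046723941752103))
t 0.1 p [0.1942 0.5675 0.4038] F [-0.   1.4  0.1] q [ 1.16  0.13  1.49  0.    1.52 -0.09]
[-0.5875, -0.4833, 0.0145, -0.0014, 0.0013, 1.7457]
[-0.5876, -0.483, 0.1705, -0.0014, 0.0013, 1.7457]
```

Request:
carry_out(targets=[{"hand": 0, "x": -0.5875, "y": -0.4833, "z": 0.0145, "ax": 0, "ay": 0, "az": 1.7457}, {"hand": 0, "x": -0.5875, "y": -0.4833, "z": 0.0145, "ax": 0, "ay": 0, "az": 1.7457}, {"hand": 0, "x": -0.5875, "y": -0.4833, "z": 0.0145, "ax": 0, "ay": 0, "az": 1.7457}, {"hand": 0, "x": -0.5875, "y": -0.4833, "z": 0.0145, "ax": 0, "ay": 0, "az": 1.7457}, {"hand": 0, "x": -0.5875, "y": -0.4833, "z": 0.0145, "ax": 0, "ay": 0, "az": 1.7457}, {"hand": 0, "x": -0.5875, "y": -0.4833, "z": 0.0145, "ax": 0, "ay": 0, "az": 1.7457}, {"hand": 0, "x": -0.5875, "y": -0.4833, "z": 0.0145, "ax": 0, "ay": 0, "az": 1.7457}, {"hand": 0, "x": -0.5875, "y": -0.4833, "z": 0.0145, "ax": 0, "ay": 0, "az": 1.7457}])

```text
t: 1.1
tool_pos: [0.4572, 0.1402, 0.395]
orientation: [-2.496, -1.908, -0.0]
force: [-0.2, 0.3, 0.1]
opening: 0.0177
gripper_force: 0.0
```

```bash
python3 -c "
from h import *
rows([strap(1.19,.045,.39),strap(1.19,.045,.234)])"
```

```text
t 1.1 p [0.4572 0.1402 0.395 ] F [-0.2  0.3  0.1] q [ 0.19 -0.2   1.83  0.    1.51  0.46]
[-0.1769, 0.1893, 0.005, 0.0, -0.0002, 0.2395]
[-0.1769, 0.1893, 0.161, 0.0, -0.0002, 0.2395]
```

Request:
carry_out(targets=[{"hand": 0, "x": -0.1769, "y": 0.1893, "z": 0.005, "ax": 0, "ay": 0, "az": 0.2395}, {"hand": 0, "x": -0.1769, "y": 0.1893, "z": 0.005, "ax": 0, "ay": 0, "az": 0.2395}, {"hand": 0, "x": -0.1769, "y": 0.1893, "z": 0.005, "ax": 0, "ay": 0, "az": 0.2395}, {"hand": 0, "x": -0.1769, "y": 0.1893, "z": 0.005, "ax": 0, "ay": 0, "az": 0.2395}, {"hand": 0, "x": -0.1769, "y": 0.1893, "z": 0.005, "ax": 0, "ay": 0, "az": 0.2395}, {"hand": 0, "x": -0.1769, "y": 0.1893, "z": 0.005, "ax": 0, "ay": 0, "az": 0.2395}, {"hand": 0, "x": -0.1769, "y": 0.1893, "z": 0.005, "ax": 0, "ay": 0, "az": 0.2395}])

```text
t: 1.98
tool_pos: [0.5939, -0.076, 0.3902]
orientation: [-2.699, -1.606, 0.0]
force: [-0.0, 0.7, 0.2]
opening: 0.0006
gripper_force: 0.0
```

```bash
python3 -c "
from h import *
rows([strap(1.19,.045,.39),strap(1.19,.045,.234)])"
```

```text
t 1.98 p [ 0.5939 -0.076   0.3902] F [-0.   0.7  0.2] q [-0.21  0.13  1.51  0.    1.5   0.28]
[-0.0037, 0.0016, 0.0002, -0.0006, -0.0002, 0.0074]
[-0.0038, 0.0017, 0.1562, -0.0006, -0.0002, 0.0074]
```

Request:
carry_out(targets=[{"hand": 0, "x": -0.003, "y": 0.002, "z": 0.05, "ax": 0, "ay": 0, "az": 0.007}, {"hand": 0, "x": -0.003, "y": 0.002, "z": 0.1, "ax": 0, "ay": 0, "az": 0.007}, {"hand": 0, "x": -0.003, "y": 0.002, "z": 0.14, "ax": 0, "ay": 0, "az": 0.007}, {"hand": 0, "x": -0.003, "y": 0.002, "z": 0.156, "ax": 0, "ay": 0, "az": 0.007}, {"hand": 0, "x": -0.003, "y": 0.002, "z": 0.156, "ax": 0, "ay": 0, "az": 0.007}, {"hand": 0, "x": -0.003, "y": 0.002, "z": 0.156, "ax": 0, "ay": 0, "az": 0.007}])

```text
t: 2.72
tool_pos: [0.5957, -0.0807, 0.2367]
orientation: [2.704, 1.595, 0.004]
force: [0.0, 0.1, -0.3]
opening: 0.0003
gripper_force: 0.0
```

```bash
python3 -c "
from h import *
im,d=read_camera('side');cv2.imwrite('pics/s1.png',cv2.resize(im[120:330,180:420],None,fx=2.5,fy=2.5))
rows([strap(o,.029,.234) for o in (1.15,1.05,.95,.85,.75,.65,.55,.45)])"
```

```text
t 2.77 p [ 0.5958 -0.0809  0.2368] F [0.1 0.  0.1] q [-0.22  0.27  1.65  0.    1.22  0.28]
[-0.0014, -0.0236, 0.0027, 0.0037, -0.0012, 0.0395]
[-0.0032, -0.0368, 0.0027, 0.0037, -0.0014, 0.1395]
[-0.0036, -0.0501, 0.0026, 0.0036, -0.0016, 0.2395]
[-0.0026, -0.0634, 0.0026, 0.0035, -0.0018, 0.3395]
[-0.0004, -0.0765, 0.0025, 0.0035, -0.002, 0.4395]
[0.0032, -0.0894, 0.0025, 0.0034, -0.0021, 0.5395]
[0.008, -0.1018, 0.0024, 0.0033, -0.0023, 0.6395]
[0.014, -0.1136, 0.0024, 0.0032, -0.0025, 0.7395]
```

View pics/s1.png

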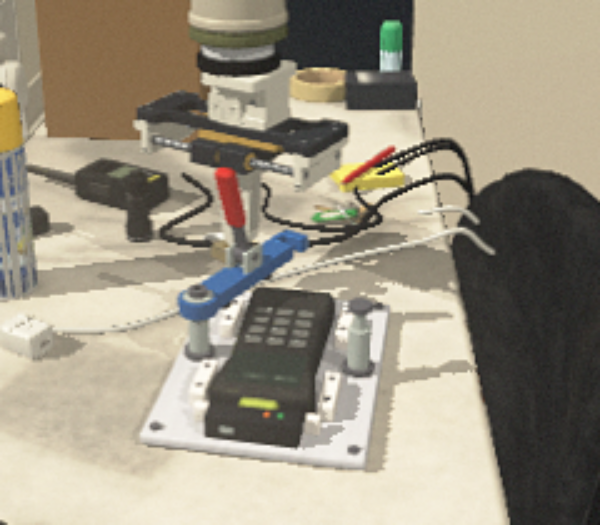

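The finger stands behind the strap's trailing face, near (245,210) in the crop. Now I push.

Request:
carry_out(targets=[{"hand": 0, "x": -0.0014, "y": -0.0236, "z": 0.0027, "ax": 0, "ay": 0, "az": 0.04}, {"hand": 0, "x": -0.0032, "y": -0.0368, "z": 0.0027, "ax": 0, "ay": 0, "az": 0.14}, {"hand": 0, "x": -0.0036, "y": -0.05, "z": 0.0027, "ax": 0, "ay": 0, "az": 0.24}, {"hand": 0, "x": -0.0026, "y": -0.0634, "z": 0.0027, "ax": 0, "ay": 0, "az": 0.34}, {"hand": 0, "x": -0.0004, "y": -0.0765, "z": 0.0027, "ax": 0, "ay": 0, "az": 0.44}, {"hand": 0, "x": 0.0032, "y": -0.0894, "z": 0.0027, "ax": 0, "ay": 0, "az": 0.54}, {"hand": 0, "x": 0.008, "y": -0.1018, "z": 0.0027, "ax": 0, "ay": 0, "az": 0.64}, {"hand": 0, "x": 0.014, "y": -0.1136, "z": 0.0027, "ax": 0, "ay": 0, "az": 0.74}])

```text
t: 3.78
tool_pos: [0.5029, -0.0137, 0.2337]
orientation: [3.1, 0.503, 0.006]
force: [0.8, 0.1, -1.0]
opening: 0.0004
gripper_force: 0.6
```

```bash
python3 -c "
from h import *
rows([strap(o,.029,.234) for o in (.45,.37,.29,.21,.14,.08,.05,.02,0)])"
```

```text
t 3.77 p [ 0.5029 -0.0137  0.2337] F [ 0.8  0.1 -1. ] q [-0.13  0.02  1.93 -0.    1.19  1.12]
[0.0003, 0.0, -0.0003, 0.0021, -0.0036, -0.0045]
[-0.0017, -0.0104, -0.0003, 0.0019, -0.0037, 0.0755]
[-0.0028, -0.021, -0.0003, 0.0018, -0.0038, 0.1555]
[-0.003, -0.0317, -0.0003, 0.0016, -0.0039, 0.2355]
[-0.0026, -0.041, -0.0004, 0.0015, -0.0039, 0.3055]
[-0.0016, -0.0489, -0.0004, 0.0014, -0.004, 0.3655]
[-0.001, -0.0529, -0.0004, 0.0013, -0.004, 0.3955]
[-0.0002, -0.0568, -0.0004, 0.0013, -0.004, 0.4255]
[0.0003, -0.0594, -0.0004, 0.0012, -0.004, 0.4455]
```

Request:
carry_out(targets=[{"hand": 0, "x": -0.0017, "y": -0.0104, "z": 0, "ax": 0, "ay": 0, "az": 0.0755}, {"hand": 0, "x": -0.0028, "y": -0.021, "z": 0, "ax": 0, "ay": 0, "az": 0.1555}, {"hand": 0, "x": -0.003, "y": -0.0317, "z": 0, "ax": 0, "ay": 0, "az": 0.2355}, {"hand": 0, "x": -0.0026, "y": -0.041, "z": 0, "ax": 0, "ay": 0, "az": 0.3055}, {"hand": 0, "x": -0.0016, "y": -0.0489, "z": 0, "ax": 0, "ay": 0, "az": 0.3655}, {"hand": 0, "x": -0.0016, "y": -0.0489, "z": 0, "ax": 0, "ay": 0, "az": 0.3655}])

```text
t: 4.53
tool_pos: [0.4857, 0.0325, 0.2332]
orientation: [-3.141, 0.062, -0.005]
force: [-0.3, 0.2, -1.1]
opening: 0.0004
gripper_force: 0.0
```

```bash
python3 -c "
from h import *
im,d=read_camera('side');cv2.imwrite('pics/s2.png',cv2.resize(im[120:330,180:420],None,fx=2.5,fy=2.5))
W=cloud(d,camera_params('side'));b,r=masks(im);k=b&(abs(W[...,2]-.068)<.006)&(abs(W[...,0]-.55)<.15)&(abs(W[...,1]-.05)<.2);c,dd,a,e=line(W[k][:,:2]);print(c,dd,c+a*dd,c+e*dd)
rows([strap(o,.029,.234) for o in (.08,.05,.02,0,-.02)])"
```

```text
[0.53724583 0.06467228] [-0.99945248  0.03308685] [0.63160369 0.06154856] [0.47114173 0.06686065]
t 4.58 p [0.4856 0.0322 0.2329] F [-0.4 -0.4  0.3] q [-0.04 -0.02  1.97 -0.    1.19  1.57]
[0.0003, -0.0, -0.0011, 0.0, -0.0025, 0.0054]
[-0.0005, -0.0039, -0.0011, -0.0, -0.0025, 0.0354]
[-0.0012, -0.0079, -0.0011, -0.0001, -0.0025, 0.0654]
[-0.0016, -0.0105, -0.0011, -0.0001, -0.0025, 0.0854]
[-0.0019, -0.0132, -0.0011, -0.0001, -0.0025, 0.1054]
```

View pics/s2.png

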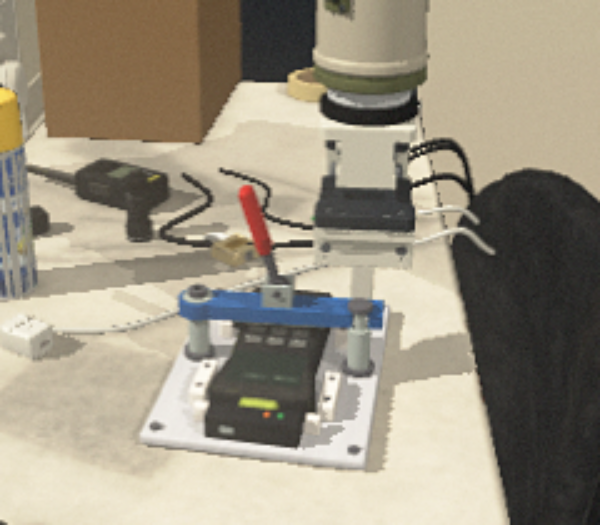

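The strap is almost closed, with the stud head at (362,312) in front of the slot. I push on in small steps until the end stop shows in the force.

Request:
carry_out(targets=[{"hand": 0, "x": -0.0005, "y": -0.004, "z": 0, "ax": 0, "ay": 0, "az": 0.035}, {"hand": 0, "x": -0.001, "y": -0.007, "z": 0, "ax": 0, "ay": 0, "az": 0.06}, {"hand": 0, "x": -0.0015, "y": -0.009, "z": 0, "ax": 0, "ay": 0, "az": 0.08}, {"hand": 0, "x": -0.0015, "y": -0.0105, "z": 0, "ax": 0, "ay": 0, "az": 0.085}, {"hand": 0, "x": -0.0015, "y": -0.0105, "z": 0, "ax": 0, "ay": 0, "az": 0.085}])

```text
t: 5.2
tool_pos: [0.4841, 0.0419, 0.2319]
orientation: [3.133, -0.196, 0.001]
force: [-1.5, -7.6, 3.0]
opening: 0.0005
gripper_force: 3.8
```

Request:
carry_out(targets=[{"hand": 0, "x": 0, "y": -0.001, "z": 0, "ax": 0, "ay": 0, "az": 0}, {"hand": 0, "x": 0, "y": -0.002, "z": 0, "ax": 0, "ay": 0, "az": 0}, {"hand": 0, "x": 0, "y": -0.002, "z": 0, "ax": 0, "ay": 0, "az": 0}])

```text
t: 5.58
tool_pos: [0.4842, 0.0426, 0.2319]
orientation: [3.13, -0.196, 0.0]
force: [-2.7, -16.8, 5.4]
opening: 0.0004
gripper_force: 8.6
```

```bash
python3 -c "
from h import *
im,d=read_camera('side')
W=cloud(d,camera_params('side'));b,r=masks(im);k=b&(abs(W[...,2]-.068)<.006)&(abs(W[...,0]-.55)<.15)&(abs(W[...,1]-.05)<.2);c,dd,a,e=line(W[k][:,:2]);print(c,dd,c+a*dd,c+e*dd)
rows([strap(0,.029,.234),strap(0,.05,.234),strap(0,.05,.40)])"
```

```text
[0.52662358 0.07121507] [-0.99348334  0.11397744] [0.63161902 0.05916946] [0.4709398  0.07760339]
t 5.62 p [0.4842 0.0426 0.2319] F [ -1.9 -16.4   5.5] q [-0.02 -0.02  1.97 -0.01  1.19  1.68]
[0.0002, -0.0002, -0.0021, 0.005, -0.0003, -0.0013]
[0.0002, 0.0208, -0.002, 0.005, -0.0003, -0.0013]
[0.0002, 0.0216, -0.168, 0.005, -0.0003, -0.0013]
```

The end stop is reached (17 N, no further motion) and the strap line is at 173.5°, so the slot is home. Now I back off, rise, and go to the stud side of the lever.

Request:
carry_out(targets=[{"hand": 0, "x": 0, "y": 0.01, "z": 0, "ax": 0.005, "ay": 0, "az": 0}, {"hand": 0, "x": 0, "y": 0.021, "z": 0, "ax": 0.005, "ay": 0, "az": 0}, {"hand": 0, "x": 0, "y": 0.021, "z": -0.05, "ax": 0.005, "ay": 0, "az": 0}, {"hand": 0, "x": 0, "y": 0.021, "z": -0.11, "ax": 0.005, "ay": 0, "az": 0}, {"hand": 0, "x": 0, "y": 0.021, "z": -0.168, "ax": 0.005, "ay": 0, "az": 0}, {"hand": 0, "x": 0, "y": 0.021, "z": -0.168, "ax": 0.005, "ay": 0, "az": 0}])

```text
t: 6.38
tool_pos: [0.4828, 0.0236, 0.4055]
orientation: [-3.13, 0.196, -0.016]
force: [0.4, 1.2, 0.2]
opening: 0.0006
gripper_force: 0.0
```

```bash
cat >> h.py <<'E'
def lev(deg,rho=.070,gap=0.,up=0.,lat=0.):
    f=np.radians(deg);u,n=un(0)
    s=rho*np.cos(f)-(.006+gap)*np.sin(f)-.0075; z=.080+rho*np.sin(f)+(.006+gap)*np.cos(f)+up
    q=PIV+.066*u-s*u+lat*n
    return (*q,z+.186,np.arctan2(n[1],n[0]))
E
python3 -c "
from h import *
im,d=read_camera('top')
W=cloud(d,camera_params('top'));b,r=masks(im)
bx=(abs(W[...,0]-.55)<.15)&(abs(W[...,1]-.05)<.2)
for k in (b&(abs(W[...,2]-.068)<.006)&bx, r&(W[...,2]>.07)&(W[...,2]<.2)&bx):
  P=W[k];print(len(P))
  if len(P)>5:
    c,dd,a,e=line(P);print(c,dd,c+a*dd,c+e*dd)
rows([lev(74,gap=.018,up=.06),lev(74,gap=.018)])"
```

```text
180
[0.5792684  0.0548748  0.06730315] [-0.99107866  0.13321026  0.00425682] [0.62599789 0.04859392 0.06710245] [0.53297015 0.06109772 0.06750201]
82
[0.57062746 0.05839134 0.15091701] [-0.3942444  -0.01096341 -0.91894024] [0.57796069 0.05859527 0.16800998] [0.55727788 0.05802011 0.11980062]
t 6.42 p [0.4821 0.0237 0.4022] F [-1.   0.3 -0.8] q [-0.06 -0.19  1.81  0.01  1.52  1.64]
[0.0526, -0.0483, 0.0029, -0.0057, -0.0054, -0.0012]
[0.0522, -0.048, 0.0629, -0.0057, -0.0054, -0.0012]
```

Request:
carry_out(targets=[{"hand": 0, "x": 0.0526, "y": -0.048, "z": 0.003, "ax": -0.005, "ay": -0.005, "az": 0}, {"hand": 0, "x": 0.0526, "y": -0.048, "z": 0.003, "ax": -0.005, "ay": -0.005, "az": 0}, {"hand": 0, "x": 0.0526, "y": -0.048, "z": 0.003, "ax": -0.005, "ay": -0.005, "az": 0}, {"hand": 0, "x": 0.0524, "y": -0.048, "z": 0.035, "ax": -0.005, "ay": -0.005, "az": 0}, {"hand": 0, "x": 0.0522, "y": -0.048, "z": 0.063, "ax": -0.005, "ay": -0.005, "az": 0}, {"hand": 0, "x": 0.0522, "y": -0.048, "z": 0.063, "ax": -0.005, "ay": -0.005, "az": 0}])

```text
t: 7.18
tool_pos: [0.5376, 0.0646, 0.3343]
orientation: [3.135, -0.197, -0.016]
force: [0.1, 0.0, 0.3]
opening: 0.0007
gripper_force: 0.0
```

```bash
python3 -c "
from h import *
im,d=read_camera('side');cv2.imwrite('pics/s3.png',cv2.resize(im[120:330,180:420],None,fx=2.5,fy=2.5))
rows([lev(a) for a in (74,70,66,62,58,54,50,45)])"
```

```text
t 7.22 p [0.5383 0.0647 0.3363] F [-0.2 -0.   0.1] q [0.02 0.02 1.73 0.   1.4  1.72]
[0.0192, -0.0006, 0.0012, 0.0004, 0.0071, -0.0018]
[0.024, -0.0006, 0.0023, 0.0004, 0.0071, -0.0018]
[0.0287, -0.0006, 0.0037, 0.0004, 0.0071, -0.0018]
[0.0333, -0.0006, 0.0054, 0.0004, 0.0071, -0.0018]
[0.0378, -0.0007, 0.0075, 0.0004, 0.0071, -0.0018]
[0.0421, -0.0007, 0.0098, 0.0004, 0.0071, -0.0018]
[0.0462, -0.0007, 0.0125, 0.0004, 0.0071, -0.0018]
[0.0511, -0.0007, 0.0162, 0.0004, 0.0071, -0.0018]
```

View pics/s3.png

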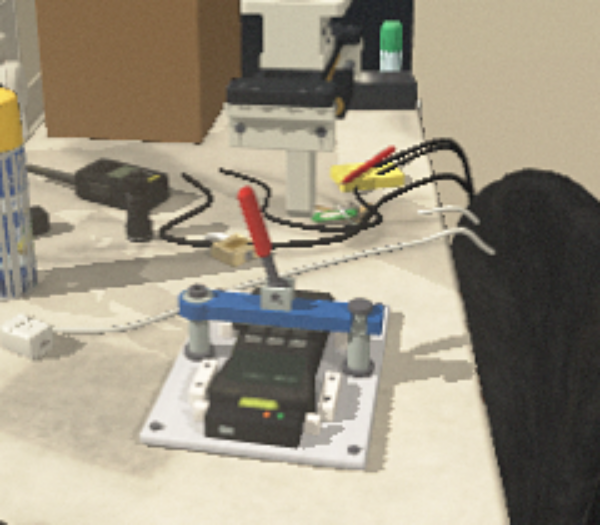

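The strap is closed on the stud (360,305). The finger (300,180) stands on the stud side of the red grip (255,220), with its tip at grip height. Now I push the lever along its arc.

Request:
carry_out(targets=[{"hand": 0, "x": 0.019, "y": -0.003, "z": 0.001, "ax": 0, "ay": 0.007, "az": 0}, {"hand": 0, "x": 0.024, "y": -0.003, "z": 0.002, "ax": 0, "ay": 0.007, "az": 0}, {"hand": 0, "x": 0.0287, "y": -0.003, "z": 0.0037, "ax": 0, "ay": 0.007, "az": 0}, {"hand": 0, "x": 0.0333, "y": -0.003, "z": 0.0054, "ax": 0, "ay": 0.007, "az": 0}, {"hand": 0, "x": 0.0378, "y": -0.003, "z": 0.0075, "ax": 0, "ay": 0.007, "az": 0}, {"hand": 0, "x": 0.0421, "y": -0.003, "z": 0.0098, "ax": 0, "ay": 0.007, "az": 0}, {"hand": 0, "x": 0.0462, "y": -0.003, "z": 0.0125, "ax": 0, "ay": 0.007, "az": 0}, {"hand": 0, "x": 0.0511, "y": -0.003, "z": 0.0162, "ax": 0, "ay": 0.007, "az": 0}])

```text
t: 8.22
tool_pos: [0.5907, 0.0619, 0.3201]
orientation: [3.135, -0.196, 0.003]
force: [0.0, 0.0, 3.1]
opening: 0.0003
gripper_force: 1.2
```

```bash
python3 -c "
from h import *
rows([lev(a,lat=-.002) for a in (45,41,37,33,29,25,21,17,13,10,8)])"
```

```text
t 8.22 p [0.5907 0.0619 0.3201] F [0.  0.  3.1] q [ 0.02  0.17  1.6  -0.    1.37  1.71]
[-0.0013, 0.0011, 0.0004, -0.0, -0.0022, -0.0013]
[0.0023, 0.0011, 0.0037, -0.0, -0.0022, -0.0013]
[0.0057, 0.0011, 0.0072, -0.0, -0.0022, -0.0013]
[0.0089, 0.0011, 0.011, -0.0, -0.0022, -0.0013]
[0.0117, 0.0011, 0.015, -0.0, -0.0022, -0.0013]
[0.0143, 0.0011, 0.0191, -0.0, -0.0022, -0.0013]
[0.0166, 0.0011, 0.0235, -0.0, -0.0022, -0.0013]
[0.0186, 0.0011, 0.028, -0.0, -0.0022, -0.0013]
[0.0202, 0.0011, 0.0326, -0.0, -0.0022, -0.0013]
[0.0213, 0.0011, 0.0361, -0.0, -0.0022, -0.0013]
[0.0218, 0.0011, 0.0385, -0.0, -0.0022, -0.0013]
```

Request:
carry_out(targets=[{"hand": 0, "x": 0.0023, "y": 0.001, "z": 0.0037, "ax": 0, "ay": 0, "az": 0}, {"hand": 0, "x": 0.0057, "y": 0.002, "z": 0.0072, "ax": 0, "ay": 0, "az": 0}, {"hand": 0, "x": 0.0089, "y": 0.002, "z": 0.011, "ax": 0, "ay": 0, "az": 0}, {"hand": 0, "x": 0.0117, "y": 0.002, "z": 0.015, "ax": 0, "ay": 0, "az": 0}, {"hand": 0, "x": 0.0143, "y": 0.002, "z": 0.0191, "ax": 0, "ay": 0, "az": 0}, {"hand": 0, "x": 0.0166, "y": 0.002, "z": 0.0235, "ax": 0, "ay": 0, "az": 0}, {"hand": 0, "x": 0.0186, "y": 0.002, "z": 0.028, "ax": 0, "ay": 0, "az": 0}])

```text
t: 9.1
tool_pos: [0.6087, 0.0577, 0.2921]
orientation: [-3.135, 0.196, -0.003]
force: [-2.2, 3.4, 3.2]
opening: 0.0004
gripper_force: 1.7
```

```bash
python3 -c "
from h import *
im,d=read_camera('side');cv2.imwrite('pics/s4.png',cv2.resize(im[120:330,180:420],None,fx=2.5,fy=2.5))
rows([lev(a,lat=-.002) for a in (17,13,10,8,6,4)])"
```

```text
t 9.15 p [0.6087 0.0576 0.2914] F [-0.3  2.5  2.2] q [ 0.01  0.24  1.58 -0.    1.32  1.71]
[0.0002, -0.0009, -0.0008, -0.0001, -0.0016, -0.0013]
[0.0019, -0.0009, 0.0038, -0.0001, -0.0016, -0.0013]
[0.0029, -0.0009, 0.0073, -0.0001, -0.0016, -0.0013]
[0.0035, -0.0009, 0.0097, -0.0001, -0.0016, -0.0013]
[0.004, -0.0009, 0.0121, -0.0001, -0.0016, -0.0013]
[0.0044, -0.0009, 0.0145, -0.0001, -0.0016, -0.0013]
```

View pics/s4.png

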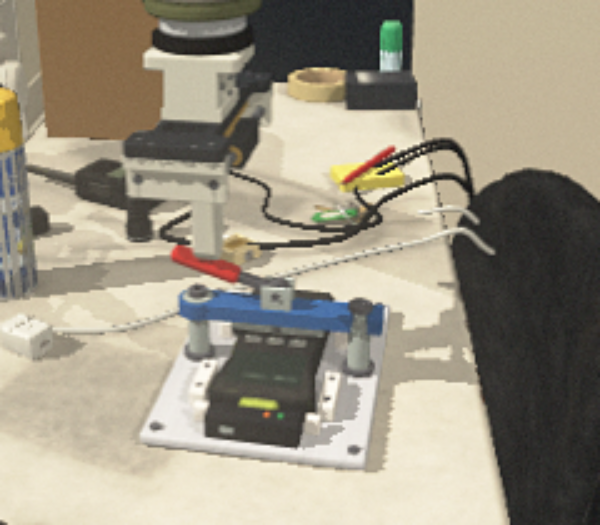

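The red grip runs (170,255)–(235,272), nearly down with the finger on it at (207,250). I continue to the stop.

Request:
carry_out(targets=[{"hand": 0, "x": 0.002, "y": 0, "z": 0.004, "ax": 0, "ay": 0, "az": 0}, {"hand": 0, "x": 0.003, "y": 0, "z": 0.007, "ax": 0, "ay": 0, "az": 0}, {"hand": 0, "x": 0.0035, "y": 0, "z": 0.009, "ax": 0, "ay": 0, "az": 0}, {"hand": 0, "x": 0.0035, "y": 0, "z": 0.0105, "ax": 0, "ay": 0, "az": 0}, {"hand": 0, "x": 0.0035, "y": 0, "z": 0.0105, "ax": 0, "ay": 0, "az": 0}])

```text
t: 9.78
tool_pos: [0.6121, 0.0571, 0.2819]
orientation: [3.135, -0.197, 0.003]
force: [-1.4, 1.4, 2.1]
opening: 0.0006
gripper_force: 1.3
```

Request:
carry_out(targets=[{"hand": 0, "x": 0, "y": 0, "z": 0.0015, "ax": 0, "ay": 0, "az": 0}, {"hand": 0, "x": 0.0005, "y": 0, "z": 0.003, "ax": 0, "ay": 0, "az": 0}, {"hand": 0, "x": 0.0005, "y": 0, "z": 0.004, "ax": 0, "ay": 0, "az": 0}, {"hand": 0, "x": 0.0005, "y": 0, "z": 0.004, "ax": 0, "ay": 0, "az": 0}])

```text
t: 10.28
tool_pos: [0.6126, 0.0571, 0.2806]
orientation: [3.135, -0.196, 0.004]
force: [-12.6, 1.2, 22.2]
opening: 0.0003
gripper_force: 11.6
```

The stop is reached: 22 N and no more travel. I lift away and check.

Request:
carry_out(targets=[{"hand": 0, "x": 0, "y": 0, "z": -0.01, "ax": 0, "ay": 0, "az": 0}, {"hand": 0, "x": 0, "y": 0, "z": -0.05, "ax": 0, "ay": 0, "az": 0}, {"hand": 0, "x": 0, "y": 0, "z": -0.1, "ax": 0, "ay": 0, "az": 0}, {"hand": 0, "x": -0.06, "y": 0.05, "z": -0.12, "ax": 0, "ay": 0, "az": 0}, {"hand": 0, "x": -0.11, "y": 0.08, "z": -0.12, "ax": 0, "ay": 0, "az": 0}, {"hand": 0, "x": -0.14, "y": 0.12, "z": -0.12, "ax": 0, "ay": 0, "az": 0}, {"hand": 0, "x": -0.14, "y": 0.12, "z": -0.12, "ax": 0, "ay": 0, "az": 0}])

```text
t: 11.15
tool_pos: [0.4561, -0.0464, 0.3973]
orientation: [3.134, -0.202, 0.004]
force: [1.0, 0.2, 0.3]
opening: 0.0004
gripper_force: 0.0
```

```bash
python3 -c "
from h import *
for c in ('side','top'):
  im,d=read_camera(c)
  cv2.imwrite('pics/f_%s.png'%c,cv2.resize(im[120:330,180:420] if c=='side' else im[130:280,150:360],None,fx=2.8,fy=2.8,interpolation=2))
  W=cloud(d,camera_params(c));b,r=masks(im)
  bx=(abs(W[...,0]-.58)<.15)&(abs(W[...,1]-.05)<.12)
  for k in (b&(abs(W[...,2]-.068)<.006)&bx, r&(W[...,2]>.07)&(W[...,2]<.2)&bx):
    P=W[k];c_,dd,a,e=line(P);print(c,len(P),c_.round(4),dd.round(3),(c_+a*dd).round(4),(c_+e*dd).round(4))
print(read_state()['force'])"
```

```text
side 185 [0.5304 0.0708 0.0679] [-0.997  0.08  -0.008] [0.631  0.0628 0.0687] [0.471  0.0756 0.0675]
side 183 [0.6127 0.0612 0.0922] [-0.982  0.124 -0.143] [0.6394 0.0579 0.0961] [0.5866 0.0645 0.0885]
top 225 [0.5497 0.0606 0.0674] [-0.972  0.235  0.002] [0.6255 0.0423 0.0672] [0.4962 0.0735 0.0675]
top 161 [0.6129 0.054  0.0928] [-0.987  0.114 -0.114] [0.6398 0.0509 0.0959] [0.5853 0.0572 0.0897]
[ 0.54241445 -0.29056251  0.81663142]
```

View pics/f_side.png

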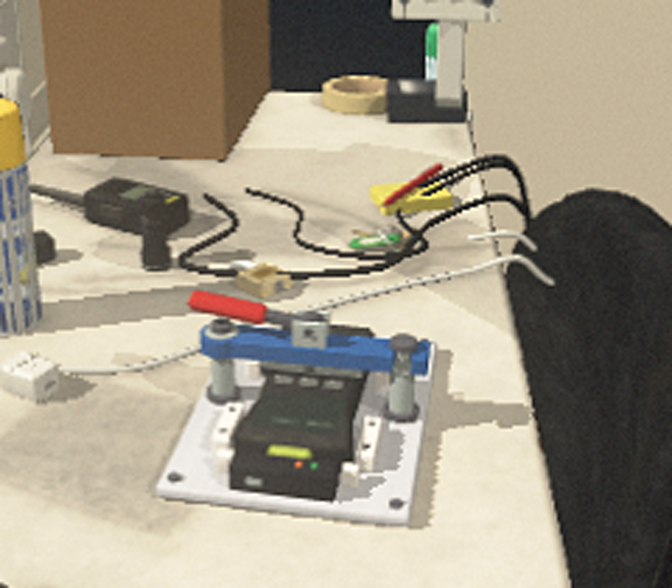

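View pics/f_top.png

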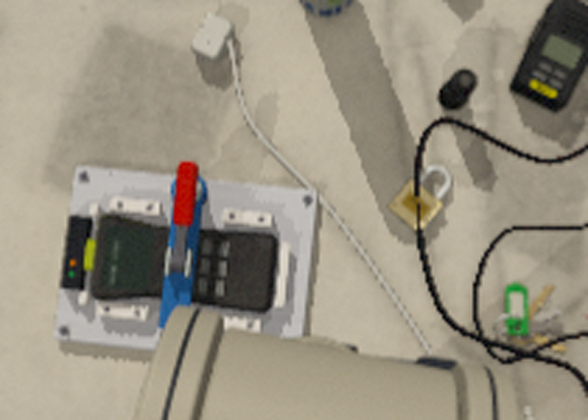

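The lever fits at 7–8° above level, so it is fully down. The scanner is seated and the bystanders look unmoved. I'll check that the strap did not shift by comparing with the s3 image, taken after the strap was home.

```bash
python3 -c "
from h import *
def g(f): return cv2.resize(cv2.imread('pics/'+f),(240,210),interpolation=cv2.INTER_AREA)
A={f:g(f) for f in('s2.png','s3.png','s4.png','f_side.png')}
im,d=read_camera('side');A['now']=im[120:330,180:420]
for f,i in A.items():
    b,_=masks(i);b=b[115:140]
    print(f,[(int(np.flatnonzero(b[:,c]).min()),int(np.flatnonzero(b[:,c]).max())) for c in (76,80,96,100,124,130,134,137,150,152)if b[:,c].any()],b.sum(),np.flatnonzero(b.any(0))[[0,-1]])
im,d=read_camera('side');W=cloud(d,camera_params('side'));b,_=masks(im)
k=b&(W[...,2]<.066)&(W[...,2]>.055)&(abs(W[...,0]-.55)<.15)&(abs(W[...,1]-.05)<.12)
c,dd,a,e=line(W[k][:,:2]);print('face',k.sum(),c,dd)
"
```

```text
s2.png [(6, 7), (8, 9), (4, 9), (4, 10), (5, 13), (5, 14), (6, 8)] 142 [ 85 152]
s3.png [(3, 7), (7, 8), (9, 10), (6, 11), (7, 11), (7, 12), (11, 13), (8, 11)] 185 [ 84 152]
s4.png [(5, 7), (7, 8), (9, 10), (6, 11), (7, 10), (7, 10)] 132 [ 84 139]
f_side.png [(5, 7), (7, 8), (9, 10), (6, 11), (6, 15), (6, 12), (11, 13), (8, 12)] 177 [ 73 152]
now [(5, 6), (7, 8), (6, 10), (6, 11), (6, 11), (6, 16), (11, 17), (7, 13)] 195 [ 72 152]
face 8 [0.48302533 0.08313196] [ 0.99581005 -0.09144583]
```

Sub-pixel agreement with s3, but not conclusive. A gentle push at the earlier contact point will confirm that the slot is home.

```bash
python3 -c "
from h import *
rows([strap(0,.05,.39),strap(0,.05,.233),strap(0,.029,.233)])"
```

```text
t 11.35 p [ 0.4592 -0.0442  0.3978] F [0.3 0.3 0.4] q [-0.21 -0.25  1.87  0.    1.52  1.49]
[0.0142, -0.0684, 0.0079, -0.0001, -0.003, -0.0011]
[0.0137, -0.0684, 0.1649, -0.0001, -0.003, -0.0011]
[0.0137, -0.0894, 0.1649, -0.0001, -0.003, -0.0011]
```

Request:
carry_out(targets=[{"hand": 0, "x": 0.014, "y": -0.05, "z": 0.008, "ax": 0, "ay": -0.003, "az": 0}, {"hand": 0, "x": 0.014, "y": -0.068, "z": 0.008, "ax": 0, "ay": -0.003, "az": 0}, {"hand": 0, "x": 0.014, "y": -0.068, "z": 0.06, "ax": 0, "ay": -0.003, "az": 0}, {"hand": 0, "x": 0.014, "y": -0.068, "z": 0.11, "ax": 0, "ay": -0.003, "az": 0}, {"hand": 0, "x": 0.014, "y": -0.068, "z": 0.15, "ax": 0, "ay": -0.003, "az": 0}, {"hand": 0, "x": 0.014, "y": -0.068, "z": 0.165, "ax": 0, "ay": -0.003, "az": 0}, {"hand": 0, "x": 0.014, "y": -0.068, "z": 0.165, "ax": 0, "ay": -0.003, "az": 0}])

```text
t: 12.22
tool_pos: [0.4814, 0.0217, 0.2321]
orientation: [-3.135, 0.195, 0.004]
force: [0.3, 0.4, 0.7]
opening: 0.0004
gripper_force: 0.0
```

```bash
python3 -c "
from h import *
rows([strap(0,.05,.232),strap(0,.029,.232)])"
```

```text
t 12.22 p [0.4814 0.0217 0.2321] F [0.3 0.4 0.7] q [-0.06 -0.03  1.98  0.    1.19  1.63]
[0.0004, -0.0003, 0.0001, 0.0, 0.0028, -0.0004]
[0.0004, -0.0213, 0.0001, 0.0, 0.0028, -0.0004]
```

Request:
carry_out(targets=[{"hand": 0, "x": 0, "y": -0.01, "z": 0, "ax": 0, "ay": 0, "az": 0}, {"hand": 0, "x": 0, "y": -0.017, "z": 0, "ax": 0, "ay": 0, "az": 0}, {"hand": 0, "x": 0, "y": -0.019, "z": 0, "ax": 0, "ay": 0, "az": 0}, {"hand": 0, "x": 0, "y": -0.019, "z": 0, "ax": 0, "ay": 0, "az": 0}])

```text
t: 12.72
tool_pos: [0.4837, 0.0403, 0.2331]
orientation: [-3.135, 0.196, 0.0]
force: [0.1, 0.5, 0.7]
opening: 0.0009
gripper_force: 0.0
```

Request:
carry_out(targets=[{"hand": 0, "x": 0, "y": -0.001, "z": 0, "ax": 0, "ay": 0, "az": 0}, {"hand": 0, "x": 0, "y": -0.001, "z": 0, "ax": 0, "ay": 0, "az": 0}])

```text
t: 12.98
tool_pos: [0.4836, 0.041, 0.2326]
orientation: [-3.135, 0.197, 0.002]
force: [-0.2, 0.6, -0.1]
opening: 0.0004
gripper_force: 0.0
```

Request:
carry_out(targets=[{"hand": 0, "x": 0, "y": -0.001, "z": 0, "ax": 0, "ay": 0, "az": 0}, {"hand": 0, "x": 0, "y": -0.0015, "z": 0, "ax": 0, "ay": 0, "az": 0}, {"hand": 0, "x": 0, "y": -0.0015, "z": 0, "ax": 0, "ay": 0, "az": 0}])

```text
t: 13.35
tool_pos: [0.4838, 0.0418, 0.2325]
orientation: [3.134, -0.197, -0.002]
force: [-1.8, -5.8, 0.7]
opening: 0.0004
gripper_force: 3.1
```

The contact position and stiffness match the first time, so the strap is home. I back off and hand in.

Request:
carry_out(targets=[{"hand": 0, "x": 0, "y": 0.01, "z": 0, "ax": 0, "ay": 0, "az": 0}, {"hand": 0, "x": 0, "y": 0.022, "z": 0, "ax": 0, "ay": 0, "az": 0}, {"hand": 0, "x": 0, "y": 0.022, "z": -0.05, "ax": 0, "ay": 0, "az": 0}, {"hand": 0, "x": 0, "y": 0.022, "z": -0.1, "ax": 0, "ay": 0, "az": 0}, {"hand": 0, "x": 0, "y": 0.022, "z": -0.15, "ax": 0, "ay": 0, "az": 0}, {"hand": 0, "x": 0, "y": 0.022, "z": -0.15, "ax": 0, "ay": 0, "az": 0}, {"hand": 0, "x": 0, "y": 0.022, "z": -0.15, "ax": 0, "ay": 0, "az": 0}])

```text
t: 14.22
tool_pos: [0.4811, 0.0203, 0.3821]
orientation: [-3.135, 0.197, 0.002]
force: [-0.5, 0.3, -1.5]
opening: 0.0005
gripper_force: 0.0
```

```bash
python3 -c "
from h import *
print(read_state()['force'].round(1) , robot.close_job())"
```

```text
the job is handed in; nothing more can be done
[-0.5  0.3 -1.5] None
```

The strap is home on the stud and the cam lever is fully down on its stop; the scanner is still in its nest, the nearby items look undisturbed in the last pictures, and the job was handed in at about 14 s (no verdict was shown).

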